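Blow out the puppet's neck socket and hover the head over it

ROBOT

A 6-joint arm with a two-finger parallel gripper is mounted at the origin on the work surface. World frame = base frame: x ahead of the robot, y to its left, z up, the work surface at z = 0. Lengths are in mm, angles in degrees, forces in N, time in s.
With the tool pointing down it reaches from about 225 to 875 mm from the base axis. Payload 3.4 kg.
Tool frame: the origin (TCP) lies midway between the tips of the shut fingers; the grasp point (between the pads) lies bot.tcp_to_grasp behind it (bot.tcp_to_grasp is the distance from the TCP to the grasp point, in mm); z points along the fingers, y is the line along which they close (so a half turn about z gives the same grasp; the last joint's range is limited). The gripper opens to 85 mm and grips with 20 to 120 N. Pads are 22 mm wide; open, the fingers measure 114 mm over their backs; the gripper's body (76 mm by 85 mm) begins 54 mm behind the grasp point. The pads swing forward as they close: fully open they stand 13 mm farther back than shut.
Start: joints at [59.358, 15.808, 86.224, -0, 77.962, -6.933], TCP at [231.222, 526.497, 231.328] pointing down, gripper open.
Joint ranges: [-165.64, 165.64], [-43.16, 119.46], [12.63, 154.43], [-67.54, 247.53], [6.08, 155.33], [-154.97, 154.97]. Speed limits (degrees/s): [147.25, 147.25, 180, 180, 180, 180].

INTERFACE

Orientations are given as a 3x3 rotation matrix whose columns are the frame's x, y, z axes.
In Python, from station import get_state, viewer, bot gives the robot as it stands. The module is installed in compiled form; this text tells all that it offers.
- The arm moves only by the tool step_arm, never from a script. Its argument "motion" is one flat list of numbers, 4 for each row, row after row: the shift along the tool's x, y, z each as a share of 60 mm, from -1 to 1, then the turn about the tool's z as a share of 4 degrees, from -1 to 1. A call has exactly 8 rows; each row shifts and turns the commanded pose from where the row before left it, along the tool's axes as they then stand; what a row does not reach is not made up. A row lasts 1/8 s, in which the tool goes at most 62.5 mm and 10.7 degrees, less where a joint would pass 70% of its speed; a pose out of reach is approached as far as the arm can. A call with a number of a shift or a turn outside -1 to 1 is refused whole. A call with a gripper value outside its range is refused whole. "gripper" is the opening, from 0 (shut) to 1 (fully open), set as the call begins (left out, the last holds). The fingers move at their own pace and stop on an object; "force" is the grip in N (left out, the last holds). Time passes only in rows, so rows that do not move let the fingers close, or fill a call up. It gives the time, the measured TCP pose, the force, the opening and the grip force at its end, in the units of the state.
- get_state(): the state, without advancing time (a new reading comes with each control period).
- viewer.read_camera(name): name is "scene" or "top" or "wrist"; returns a dict with "frame" (400x640x3 uint8, red, green, blue), "mtx" (3x3 intrinsics, pixels), "world_to_cam" (4x4, takes a point from world to camera coordinates). Camera axes: x right, y down, z forward; pixel columns grow to the right and rows downward; lengths in mm; the calibration is good to about 2 mm. A picture is of the moment at which its call begins. There is no depth.
- bot.job_done(): hands the job in; it is judged then, once.
The state is a dict: "clock": time; "qpos": joint angles; "qd": joint speeds; "joint_efforts": joint torques, N m; "eef_pos": TCP position; "tcp_rot": TCP orientation; "force": force on the tool from outside, world axes, zero at the start; "moment": the same for the moment, N m; "width": opening from 0.0 (shut) to 1.0 (fully open); "finger_force": force on a finger pad.
Only numpy, scipy, OpenCV 4.12 (cv2) and the standard library are available. Lean on these libraries where they do the work, as an engineer would, in place of code of your own. Each camera call takes 0.05 s, during which the arm holds its last target. There are 200 camera calls.

TASK

Blow the dust out of the clamped puppet torso's neck hole: squeeze the red trigger of the bench-mounted air gun all the way in against its grip for about a second, then let it spring back. After that take the red-capped head out of its stand, carry it over the chisel rack, and hold it still, upright, with its dowel straight above the torso's neck hole and about 1 cm clear of it, nose pointing the way the torso's buttons face; it must not touch the torso, and the program finishes while the gripper is still holding it there. Do not bump the chisel rack, and leave the green-capped head, the glue bottle and the mallet where they are.

Things in the scene. Friction and masses are not known exactly. Their poses are not given: they have to be found in the camera images.
- trigger (a joint): The air gun's red trigger. Hinged about a vertical axis where it meets the barrel, sprung; 0 = released (spring holds it there), 0.28 rad = fully in (stop). Pressing at point trigger_pad takes about 3 N to start and 7 N fully in; it springs back by itself when let go.
- trigger_pad (a point): A point at mid-height on the outer face of the red trigger (a blade 66 mm long, 8 mm thick, 18 mm high), about 48 mm out from its hinge: the place to press. It moves with the trigger, about 13 mm towards the grip at full squeeze; its axes turn with the trigger.
- grip (a point): Centre of the gun's grip, 145 mm above the table. Axes as body gun: y to the trigger side, z up. Grip's own faces at y -12 and +12 mm, z -14 and +14. Site trigger_pad lies at x 0, y +42 mm when released, y +29 mm when fully in: from above, fingers closing along this y squeeze grip and trigger together, 54 mm wide released, 41 mm squeezed. Nothing is above.
- gun: Fixed blue air gun on its side on a bench stand; origin on the table under the barrel. x runs along the grip to the barrel (the grip's free end with a brass stub points to -x, to the robot, 51 mm past point grip); y along the barrel to the nozzle, whose brass tip ends 60 to 80 mm from the neck hole's axis, up to 30 mm above its mouth; z up.
- neck (a point): Centre of the mouth of the torso's neck hole (18 mm diameter, 22 mm deep, in a wooden collar 32 mm across), 132 mm above the table. Axes: z up, the torso's front with the yellow buttons faces -x, shoulders at +y and -y. The torso (74 mm across) is clamped in a fixed bench jig 130 x 100 mm. The air gun stands on its -y side.
- red_head: Wooden head with red cap, 49 mm across, 83 tall, 70 to 135 g. Origin: centre of the lower end of its neck dowel (14 mm diameter, 20 long, pointing down). z up to the cap; nose to -x, its tip 60 mm out at height 41; flat round ears (24 mm diameter) on +y and -y, centres at height 42, 56 mm over both: grasp them from above, fingers closing along y. Starts upright in its stand.
- nose_tip (a point): Tip of the red-capped head's nose.
- red_stand: Fixed dark wooden block 70 x 70 x 30 mm (origin: centre of its underside) with one hole 18 mm across and 24 mm deep, in which the red-capped head stands at the start, dowel tip 10 mm above the table.
- green_stand: The same kind of block holding the green-capped head; the two stands may swap places.
- green_head: A head of the same shape with a green cap, standing loose in its block: leave alone.
- rack: Fixed wooden chisel rack standing between the head stands and the torso: block 300 x 44 x 70 mm (x, y, z; origin: centre of its underside, long side along its x) with six upright chisel handles, up to 165 mm above the table.
- glue: Standing white glue bottle with orange cap, loose, 52 mm across, 140 mm tall, origin at the centre of its underside: leave alone.
- mallet: Wooden mallet lying loose, head 65 x 110 x 50 mm, handle 24 mm thick to its +x, origin under the centre of its head: leave alone.
- jig: The fixed jig with the torso clamped in it; origin on the table straight below point neck, same axes.

How it is judged (in metres and radians):
On the way, in this order (a step that is already met when the one before it is completed fails the run):
1. the trigger is squeezed in (value of joint trigger above 0.18 rad), for 0.5 s.
2. the trigger has sprung back (value of joint trigger below 0.05 rad), for 0.2 s.
3. the red-capped head is lifted out of its stand (height (world z) of red_head above 0.05 m and contact force between the fingers and red_head above 0.5 N), for 0.1 s.
4. the head passes over the chisel rack (height (world z) of red_head above 0.165 m and y of red_head in the frame of rack between -0.05 and 0.05 m and x of red_head in the frame of rack between -0.19 and 0.19 m and contact force between the fingers and red_head above 0.5 N), for 0.04 s.
At the end, for the whole second after the job is handed in: Red-capped head still in the fingers alone, touching nothing else: dowel end 3-20 mm above the neck hole and within 7 mm of its axis, upright to 0.15 rad, nose to the button side to 0.2 rad, under 20 mm/s; trigger under 0.05 rad; bystanders within 30 mm of their places (z of red_head in the frame of neck between 0.003 and 0.02 m and horizontal distance between red_head and neck below 0.007 m and angle between red_head's own z axis and vertical below 0.15 rad and angle between the x axis of red_head and the x axis of neck, either way round below 0.2 rad and x of nose_tip in the frame of neck below -0.04 m and contact force between the fingers and red_head above 1 N and linear speed of red_head below 0.02 m/s and value of joint trigger below 0.05 rad and contact force between red_head and green_head below 0.05 N and contact force between red_head and glue below 0.05 N and contact force between red_head and mallet below 0.05 N and contact force between red_head and jig below 0.05 N and contact force between red_head and gun below 0.05 N and contact force between red_head and rack below 0.05 N and contact force between red_head and red_stand below 0.05 N and contact force between red_head and green_stand below 0.05 N and distance of each of green_head, glue, mallet from where it was at the start of the episode below 0.03 m); the arm keeps its last pose, push and grip.
It fails at once if the red-capped head touches the torso or jig (contact force between red_head and jig above 0.5 N).
It fails at once if the chisel rack is bumped (contact force between anything else and rack above 2 N).
It fails at once if the green-capped head is disturbed (distance of green_head from where it was at the start of the episode above 0.03 m or angle between green_head's own z axis and vertical above 0.5 rad).
It fails at once if the glue bottle is disturbed (distance of glue from where it was at the start of the episode above 0.03 m or angle between glue's own z axis and vertical above 0.5 rad).
It fails at once if the mallet is disturbed (distance of mallet from where it was at the start of the episode above 0.03 m).
It also fails if it takes over 64 s, if anything falls off the work surface, if the arm or the gripper's body presses on something with over 40 N, if the wrist force passes 120 N, or if a joint passes its speed limit or range.

## Working session

There is one attempt and no reset: what is moved stays moved. The work goes in short steps, Python scripts to look and compute and a tool call to move; the robot and the scene stay as the last step left them, time stands still between calls to the robot, and variables do not carry over. Pictures are saved under pics/ and viewed, at most 10 in all, crops included, and the job is handed in when it is done.

Besides the shell and the picture viewer there is one more tool, called after "Call:" as name(argument=value, ...) on one line, values as JSON. step_arm: Moves the arm, as the interface text tells. Its arguments: {"type":"object","properties":{"motion":{"type":"array"},"gripper":{"type":"number"},"force":{"type":"number"}},"required":["motion"]}

```bash
mkdir -p pics
cat > h.py <<'E'
import numpy as np, cv2
from station import get_state, viewer, bot
def cam(n):
    d=viewer.read_camera(n); return d["frame"],np.array(d["mtx"]),np.array(d["world_to_cam"])
def ray(K,T,uv):
    R,t=T[:3,:3],T[:3,3]; c=-R.T@t
    return c,R.T@np.linalg.inv(K)@np.array([uv[0],uv[1],1.])
def onz(K,T,uv,z):
    c,d=ray(K,T,uv); return c+d*(z-c[2])/d[2]
def proj(K,T,p):
    q=K@(T[:3,:3]@np.array(p,float)+T[:3,3]); return q[:2]/q[2]
E
python3 - <<'E'
from h import *
s=get_state(); print(s["clock"],s["eef_pos"],np.round(s["tcp_rot"],3).tolist(),s["width"],bot.tcp_to_grasp)
for n in("scene","top"):
    f,K,T=cam(n); np.savez(n+"0.npz",f=f,K=K,T=T)
    cv2.imwrite(f"pics/{n}0.png",cv2.resize(f[:,:,::-1],(800,500)))
    R=T[:3,:3];print(n,K.tolist(),np.round(-R.T@T[:3,3],1),np.round(R,3).tolist())
E
```

```text
0.0 [230.93263524 526.00403542 230.44409643] [[-0.916, 0.402, -0.001], [0.402, 0.916, -0.002], [0.0, -0.002, -1.0]] 0.9999100003901836 18.700000000000003
scene [[455.3917467340116, 0.0, 317.54930419079454], [0.0, 455.3917467340116, 195.9105355494775], [0.0, 0.0, 1.0]] [1195.    61.1  803.7] [[-0.082, 0.997, 0.001], [0.762, 0.063, -0.645], [-0.643, -0.052, -0.764]]
top [[503.3689186524099, 0.0, 320.870525408237], [0.0, 503.3689186524099, 202.58410214042712], [0.0, 0.0, 1.0]] [ 296.7   34.  1435. ] [[0.038, -0.999, 0.005], [-0.974, -0.038, -0.223], [0.223, 0.003, -0.975]]
```

View pics/top0.png

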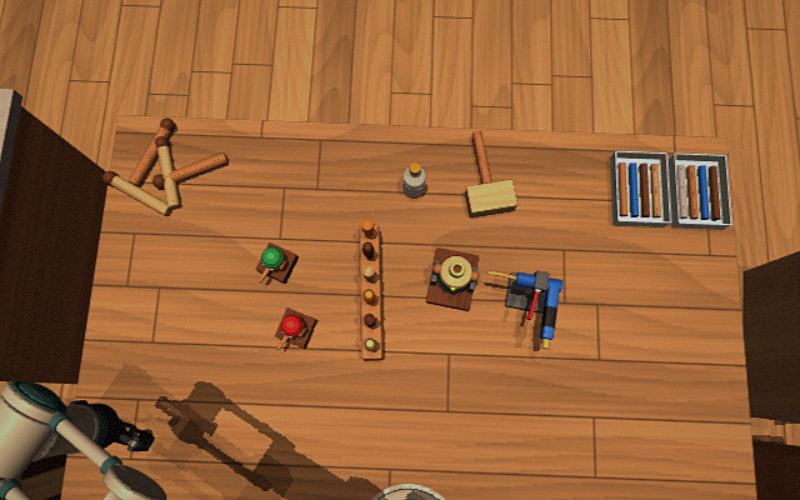

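View pics/scene0.png

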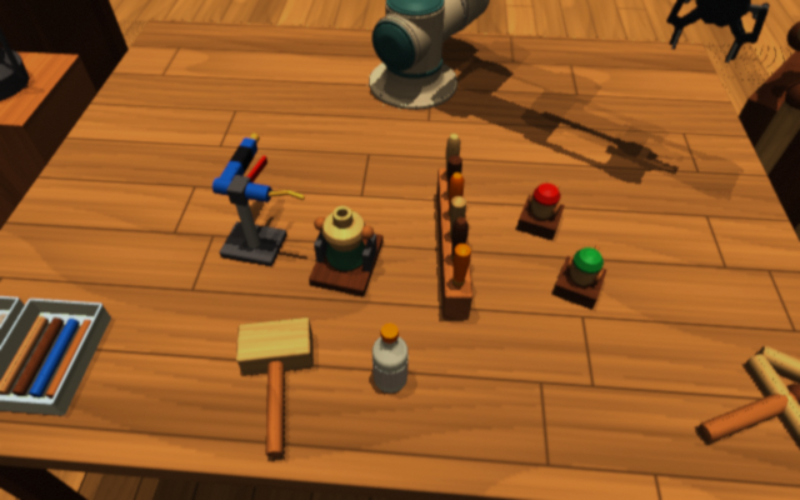

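The top view shows the red head at about (291,325), neck at (457,268), gun grip at (550,320) with its trigger at (533,305), and the rack at x≈370. The scene view confirms the layout. Next I enlarge the top view around the gun, torso and red head for pixel measurements.

Run:
```python
from h import *
d=np.load("top0.npz");f,K,T=d["f"],d["K"],d["T"]
a=cv2.resize(f[190:290,340:460],None,fx=4,fy=4,interpolation=cv2.INTER_CUBIC)
b=cv2.resize(f[240:290,210:270],None,fx=5,fy=5,interpolation=cv2.INTER_CUBIC)
o=np.zeros((400,790,3),np.uint8);o[:400,:480]=a;o[:250,485:785]=b
cv2.imwrite("pics/crop.png",o[:,:,::-1])
hsv=cv2.cvtColor(f,cv2.COLOR_RGB2HSV)
def m(lo,hi,box):
    k=cv2.inRange(hsv,lo,hi);z=np.zeros_like(k);x0,y0,x1,y1=box;z[y0:y1,x0:x1]=k[y0:y1,x0:x1];return z
def rpt(n,k,z):
    ys,xs=np.nonzero(k); uv=(xs.mean(),ys.mean());r=cv2.minAreaRect(np.c_[xs,ys].astype(np.float32));print(n,len(xs),np.round(uv,1),np.round(onz(K,T,uv,z),1),r)
rpt("cap",m((0,180,100),(6,255,255),(215,240,260,280))|m((174,180,100),(180,255,255),(215,240,260,280)),75)
rpt("trig",m((0,180,100),(6,255,255),(410,220,450,270))|m((174,180,100),(180,255,255),(410,220,450,270)),150)
rpt("blue",m((100,150,60),(125,255,255),(400,210,460,290)),150)
for n,uv,z in(("neck",(457/1.25,268/1.25),132),("stub",(545/1.25,345/1.25),145),("rackN",(371/1.25,225/1.25),70),("rackS",(372/1.25,358/1.25),70)):print(n,onz(K,T,uv,z))
```

```text
cap 246 [232.8 259.7] [441.1 270.3  75. ] ((233.00001525878906, 260.0), (16.970561981201172, 16.970561981201172), 45.0)
trig 66 [426.4 243.6] [ 493.5 -236.9  150. ] ((426.1756896972656, 244.05404663085938), (3.1614229679107666, 22.20348358154297), 17.10272979736328)
blue 435 [434.7 236.5] [ 512.9 -258.5  150. ] ((427.8656005859375, 244.46302795410156), (36.49374771118164, 47.95167922973633), 10.17551040649414)
neck [567.97590428 -80.81694044 132.        ]
stub [ 412.09890907 -261.79739081  145.        ]
rackN [672.04592238 108.77358786  70.        ]
rackS [376.96966656  92.34289524  70.        ]
```

View pics/crop.png

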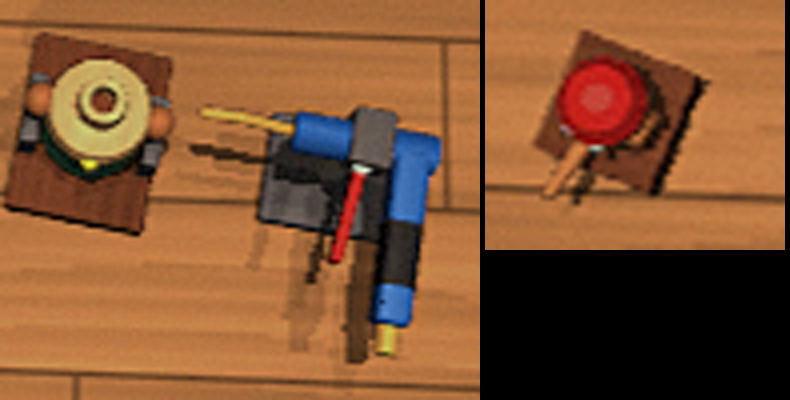

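The crop shows the grip running from stub (387,340) to elbow (415,150), the trigger from (360,165) to (337,260), the neck hole at (103,98), and the nose tip at (548,195) with the cap centre at (603,98).

Run:
```python
from h import *
d=np.load("top0.npz");f,K,T=d["f"],d["K"],d["T"]
A=lambda u,v,z:onz(K,T,(340+(u-1.5)/4,190+(v-1.5)/4),z)
B=lambda u,v,z:onz(K,T,(210+(u-488)/5+.1,240+(v-2)/5),z)
ang=lambda p,q:np.degrees(np.arctan2(q[1]-p[1],q[0]-p[0]))
s,m,e=A(388,353,145),A(402,255,155),A(411,165,155)
print("grip axis",s,m,e,ang(m,e),ang(s,m))
g=A(404,225,155);print("trig",A(360,170,150),A(337,260,150),ang(A(337,260,150),A(360,170,150)))
print("barrel",A(205,112,150),A(300,130,150),ang(A(300,130,150),A(205,112,150))-90)
print("neck",A(103,98,132),"board",ang(A(172,58,15),A(38,33,15))-90,ang(A(5,208,15),A(38,33,15)),ang(A(140,234,0+15),A(5,208,15))-90)
print("cap",B(603,98,85),"nose",B(548,195,51),"hd", ang(B(548,195,51),B(603,98,85)))
ax=lambda p,L,a:p+L*np.array([np.cos(np.radians(a)),np.sin(np.radians(a)),0])
st=get_state();print(np.degrees(np.arctan2(st["tcp_rot"][1,1],st["tcp_rot"][0,1])))
```

```text
grip axis [ 407.4163784  -263.32510505  145.        ] [ 469.01900071 -270.8110792   155.        ] [ 527.50281307 -277.50525422  155.        ] -6.529772623233577 -6.9286327383660815
trig [ 523.85055563 -245.66470999  150.        ] [ 464.88054141 -230.31381163  150.        ] -14.591228650139836
barrel [ 558.21109066 -145.15952299  150.        ] [ 548.68103813 -206.95132115  150.        ] -8.767557880726173
neck [568.69459495 -80.20918589 132.        ] board -8.6527150339666 -8.927765721794858 -8.80045730848606
cap [441.47638707 267.85118699  85.        ] nose [391.24665867 299.60622852  51.        ] hd -32.30091714155738
66.29137945643218
```

Call:
step_arm(motion=[-0.38,-0.9,-0.3,-0.81,-0.38,-0.9,-0.3,-0.81,-0.38,-0.9,-0.3,-0.81,-0.38,-0.9,-0.3,-0.81,-0.38,-0.9,-0.3,-0.81,-0.38,-0.9,0,0,-0.38,-0.9,0,0,-0.38,-0.9,0,0], gripper=1, force=25)

```text
clock: 1.1
eef_pos: [306.5, 64.6, 321.3]
tcp_rot: [[-0.991, 0.13, 0.001], [0.13, 0.991, 0.0], [-0.001, 0.0, -1.0]]
force: [1.6, 0.3, -0.4]
width: 1.0
finger_force: 0.0
```

Call:
step_arm(motion=[-0.54,-0.84,0,0,-0.54,-0.84,0,0,-0.54,-0.84,0,0,-0.54,-0.84,0,0,-0.54,-0.84,0,0,-0.54,-0.84,0,0,0,0,0,0,0,0,0,0])

```text
clock: 2.1
eef_pos: [459.4, -258.5, 320.5]
tcp_rot: [[-0.991, 0.131, -0.002], [0.131, 0.991, 0.002], [0.002, 0.002, -1.0]]
force: [-0.5, 0.5, -1.2]
width: 1.002
finger_force: 0.0
```

Run:
```python
from h import *
print(get_state()["eef_pos"])
f,K,T=cam("wrist"); np.savez("w1.npz",f=f,K=K,T=T);cv2.imwrite("pics/w1.png",f[:,:,::-1])
print(-T[:3,:3].T@T[:3,3])
```

```text
[ 459.39361063 -258.54767982  320.48014329]
[ 380.97493173 -247.21319059  463.79464573]
```

View pics/w1.png

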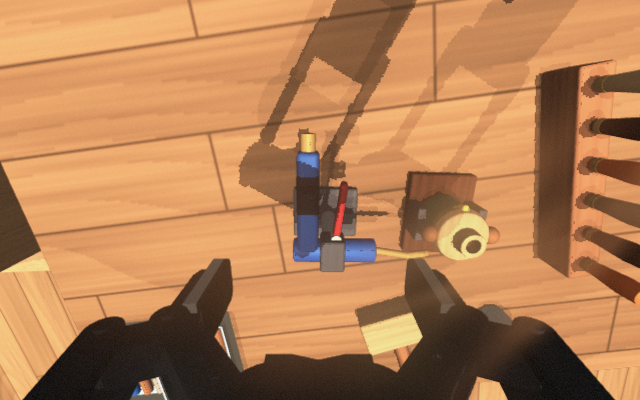

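The wrist view shows the stub end at (307,134), grip band at (308,195), elbow at (307,250), trigger from (345,182) to (336,238), and neck hole at (469,244).

Run:
```python
from h import *
d=np.load("w1.npz");f,K,T=d["f"],d["K"],d["T"]
hsv=cv2.cvtColor(f,cv2.COLOR_RGB2HSV)
W=lambda u,v,z:onz(K,T,(u,v),z)
k=cv2.inRange(hsv,(100,120,50),(125,255,255))
for v in(155,165,170,220,225,230):
    x=np.nonzero(k[v,280:330])[0]+280;print(v,x.min(),x.max(),W(x.mean(),v,152)[:2].round(1))
for u in(350,360,370):
    y=np.nonzero(k[200:280,u])[0]+200;print(u,y.min(),y.max(),W(u,y.mean(),150)[:2].round(1))
print("stub",W(307,134,145),"trigtip",W(345,182,150),"mid",W(341,205,150),"hinge",W(336,238,150))
g=cv2.cvtColor(f,cv2.COLOR_RGB2GRAY)[220:270,445:495]
k2=cv2.inRange(g,0,70);n,l,s,c=cv2.connectedComponentsWithStats(k2)
for i in range(1,n):
    if s[i,4]>20:print(s[i],c[i]+[445,220],W(*(c[i]+[445,220]),132))
```

```text
155 300 311 [ 427.3 -266.7]
165 312 316 [ 438.9 -259. ]Traceback (most recent call last):
  File "<stdin>", line 7, in <module>
    return umr_minimum(a, axis, None, out, keepdims, initial, where)
ValueError: zero-size array to reduction operation minimum which has no identity
```

Run:
```python
from h import *
d=np.load("w1.npz");f,K,T=d["f"],d["K"],d["T"]
hsv=cv2.cvtColor(f,cv2.COLOR_RGB2HSV)
W=lambda u,v,z:onz(K,T,(u,v),z).round(1)
k=cv2.inRange(hsv,(100,110,30),(128,255,255))
for v in range(145,245,8):
    x=np.nonzero(k[v,285:325])[0]+285
    if len(x)>8:print(v,x.min(),x.max(),W((x.min()+x.max())/2,v,150)[:2])
print("stub",W(307,134,145),"trigtip",W(345,182,150),"mid",W(341,205,150),"hinge",W(336,238,150))
g=cv2.cvtColor(f,cv2.COLOR_RGB2GRAY)[220:270,445:495]
for th in(60,90,120):
  n,l,s,c=cv2.connectedComponentsWithStats(cv2.inRange(g,0,th))
  for i in range(1,n):
    if 20<s[i,4]<900:print(th,s[i],c[i]+[445,220],W(*(c[i]+[445,220]),132))
```

```text
161 301 317 [ 434.4 -263.7]
stub [ 407. -262.  145.] trigtip [ 461.9 -228.5  150. ] mid [ 487.2 -235.6  150. ] hinge [ 526.  -245.5  150. ]
120 [  8   9  26  23 241] [462.05394191 236.87551867] [552.8 -94.5 132. ]
120 [ 21  21  15  12 137] [473.33576642 246.54744526] [567.6 -80.7 132. ]
```

Call:
step_arm(motion=[-0.29,-0.05,0,0,0,0,0.6,0,0,0,0.6,0,0,0,0.6,0,0,0,0.5,0,0,0,0.5,0,0,0,0.5,0,0,0,0,0])

```text
clock: 3.15
eef_pos: [476.1, -262.5, 121.6]
tcp_rot: [[-0.992, 0.129, -0.003], [0.129, 0.992, 0.003], [0.004, 0.002, -1.0]]
force: [1.0, 0.9, 0.8]
width: 1.004
finger_force: 0.0
```

Run:
```python
from h import *
s=get_state();print(s["eef_pos"],s["force"])
f,K,T=cam("wrist"); g,_,_=cam("top")
o=np.zeros((400,740,3),np.uint8);o[:,:480]=f[:,80:560];o[:260,480:740]=cv2.resize(g[200:265,385:450],None,fx=4,fy=4)
cv2.imwrite("pics/w2.png",o[:,:,::-1])
```

```text
[ 476.14540938 -262.53939221  121.64548035] [0.98838091 0.94007236 0.78236506]
```

View pics/w2.png

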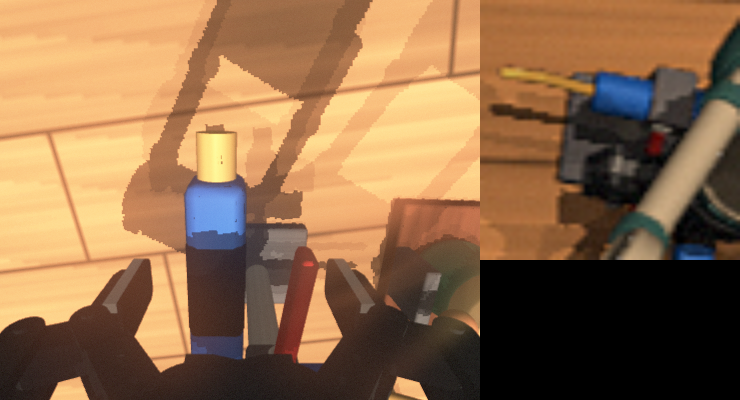

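The fingers straddle the grip (215,290) and trigger (300,300) with no contact. Squeeze now.

Call:
step_arm(motion=[0,0,0,0,0,0,0,0,0,0,0,0,0,0,0,0,0,0,0,0,0,0,0,0,0,0,0,0,0,0,0,0], gripper=0, force=30)

```text
clock: 4.25
eef_pos: [477.2, -263.8, 124.9]
tcp_rot: [[-0.991, 0.131, 0.002], [0.131, 0.991, 0.0], [-0.002, 0.0, -1.0]]
force: [-0.5, 2.4, 7.3]
width: 0.472
finger_force: 32.0
```

Opening is about 40 mm, so the trigger is fully in. Hold one more second.

Call:
step_arm(motion=[0,0,0,0,0,0,0,0,0,0,0,0,0,0,0,0,0,0,0,0,0,0,0,0,0,0,0,0,0,0,0,0])

```text
clock: 5.25
eef_pos: [477.2, -263.8, 124.9]
tcp_rot: [[-0.991, 0.131, 0.002], [0.131, 0.991, 0.0], [-0.002, 0.001, -1.0]]
force: [-1.1, 3.3, 5.6]
width: 0.475
finger_force: 32.0
```

Call:
step_arm(motion=[0,0,0,0,0,0,0,0,0,0,0,0,0,0,0,0,0,0,0,0,0,0,0,0,0,0,0,0,0,0,0,0], gripper=1)

```text
clock: 6.25
eef_pos: [476.7, -264.2, 123.3]
tcp_rot: [[-0.991, 0.131, -0.0], [0.131, 0.991, 0.0], [0.0, 0.0, -1.0]]
force: [0.1, -0.3, -1.0]
width: 0.998
finger_force: 0.0
```

Call:
step_arm(motion=[0,0,-0.8,0,0,0,-0.8,0,0,0,-0.8,0,0,0,-0.8,0,0.2,0.97,0,0,0.2,0.97,0,0,0.2,0.97,0,0,0.2,0.97,0,0])

```text
clock: 7.25
eef_pos: [459.2, -25.5, 315.4]
tcp_rot: [[-0.991, 0.131, 0.001], [0.131, 0.991, 0.0], [-0.001, 0.0, -1.0]]
force: [1.1, 1.2, -0.5]
width: 0.998
finger_force: 0.0
```

Call:
step_arm(motion=[0.1,0.97,0,0.76,0.1,0.97,0,0.76,0,0.97,0,0.76,0,0.97,0,0.76,0,0.97,0,0.76,0,0,0,0.76,0,0,0,0.76,0,0,0,0.76])

```text
clock: 8.25
eef_pos: [515.8, 257.1, 315.0]
tcp_rot: [[-0.849, 0.528, -0.0], [0.528, 0.849, -0.0], [0.0, -0.0, -1.0]]
force: [0.3, -0.7, -0.3]
width: 0.997
finger_force: 0.0
```

Call:
step_arm(motion=[0.58,-0.245,0,0,0.58,-0.245,0,0,0,0,0,0,0,0,0,0,0,0,0,0,0,0,0,0,0,0,0,0,0,0,0,0])

```text
clock: 9.25
eef_pos: [441.5, 268.4, 315.2]
tcp_rot: [[-0.849, 0.528, -0.0], [0.528, 0.849, -0.0], [0.0, -0.0, -1.0]]
force: [-0.3, -0.9, -0.4]
width: 1.0
finger_force: 0.0
```

Run:
```python
from h import *
print(get_state()["eef_pos"])
f,K,T=cam("wrist"); np.savez("w3.npz",f=f,K=K,T=T);cv2.imwrite("pics/w3.png",cv2.resize(f[50:330,120:520,::-1],None,fx=2,fy=2))
hsv=cv2.cvtColor(f,cv2.COLOR_RGB2HSV)
k=cv2.inRange(hsv,(0,190,90),(5,255,255))|cv2.inRange(hsv,(174,190,90),(180,255,255))
n,l,s,c=cv2.connectedComponentsWithStats(k)
for i in range(1,n):
    if s[i,4]>100:print(s[i],c[i],onz(K,T,c[i],80).round(1))
```

```text
[441.51062763 268.4457334  315.18938396]
```

View pics/w3.png

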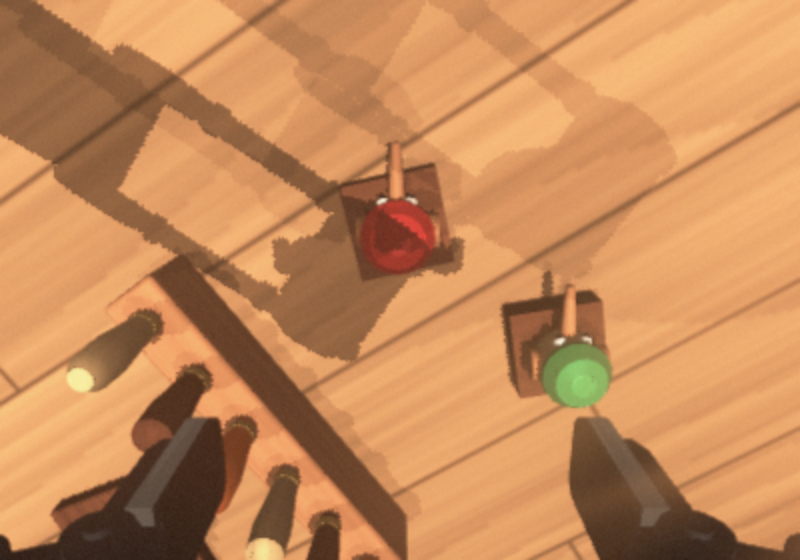

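The nose tip is at full-image (317,122), the cap centre at (318.5,168), and the stand's top face centre near (319,161).

Run:
```python
from h import *
d=np.load("w3.npz");f,K,T=d["f"],d["K"],d["T"]
P=lambda u,v,z:onz(K,T,(120+(u-.5)/2,50+(v-.5)/2),z).round(1)
hsv=cv2.cvtColor(f,cv2.COLOR_RGB2HSV)
k=cv2.inRange(hsv,(0,170,60),(8,255,255))|cv2.inRange(hsv,(172,170,60),(180,255,255))
k[:140]=0;k[190:]=0;k[:,:290]=0;k[:,350:]=0
ys,xs=np.nonzero(k);r=cv2.minEnclosingCircle(np.c_[xs,ys].astype(np.float32));print(len(xs),r,[onz(K,T,r[0],z).round(1) for z in(70,80)])
st=np.mean([P(342,186,30),P(434,163,30),P(454,258,30),P(363,279,30)],0);print("stand",st,"stand edge",P(342,186,30)-P(434,163,30))
n=P(394,145,51);h=P(397,236,72);print(n,h)
for q in (onz(K,T,r[0],72),st): print("yaw",np.degrees(np.arctan2(q[1]-n[1],q[0]-n[0])),np.hypot(*(q-n)[:2]))
print("ears",P(362,225,52),P(433,222,52),"green",P(577,376,72))
```

```text
1044 ((318.4350891113281, 168.4041748046875), 18.722105026245117) [array([441. , 269.9,  70. ]), array([439.3, 271. ,  80. ])]
stand [439.225 271.825  30.   ] stand edge [-20.6 -63.1   0. ]
[391.  298.4  51. ] [439.8 270.4  72. ]
yaw -29.609685104061143 57.170339683006496
yaw -28.857521140168785 55.06252128262927
ears [424.2 252.   52. ] [448.  294.2  52. ] green [591.3 325.3  72. ]
```

Call:
step_arm(motion=[0.04,0.01,0.6,-0.45,0,0,0.7,0,0,0,0.7,0,0,0,0.7,0,0,0,0.7,0,0,0,0.5,0,0,0,0.5,0,0,0,0.35,0], gripper=1)

```text
clock: 10.3
eef_pos: [439.2, 270.1, 29.0]
tcp_rot: [[-0.866, 0.5, -0.001], [0.5, 0.866, -0.0], [0.001, -0.001, -1.0]]
force: [0.1, 0.6, 0.2]
width: 1.0
finger_force: 0.0
```

Run:
```python
from h import *
print(get_state()["eef_pos"],get_state()["force"])
f,K,T=cam("wrist"); cv2.imwrite("pics/w4.png",f[:,:,::-1])
```

```text
[439.22251875 270.13041297  29.02835957] [0.07387121 0.56065801 0.24397374]
```

View pics/w4.png

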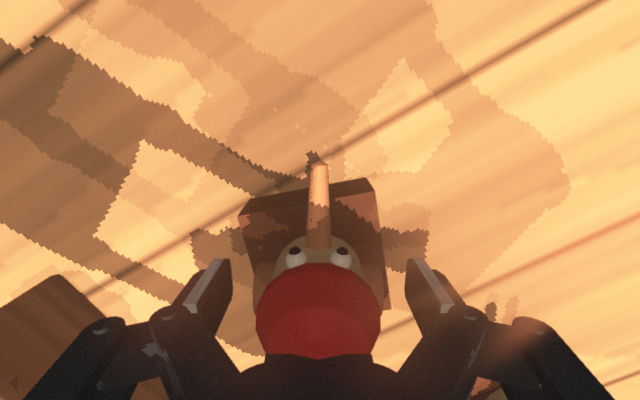

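The head sits centred between the fingers (cap centre column 318, nose tip (319,165)). Grip it.

Call:
step_arm(motion=[0,0,0,0,0,0,0,0,0,0,0,0,0,0,0,0,0,0,0,0,0,0,0,0,0,0,0,0,0,0,0,0], gripper=0, force=45)

```text
clock: 11.35
eef_pos: [440.4, 270.7, 31.4]
tcp_rot: [[-0.866, 0.5, 0.002], [0.5, 0.866, 0.001], [-0.001, 0.002, -1.0]]
force: [-1.0, 0.5, 6.2]
width: 0.648
finger_force: 48.2
```

Call:
step_arm(motion=[0,0,-0.3,0,0,0,-0.4,0,0,0,-0.5,0,0,0,-0.5,0,0,0,-0.5,0,0,0,-0.5,0,0,0,-0.5,0,0,0,-0.4,0])

```text
clock: 12.35
eef_pos: [439.3, 270.2, 247.4]
tcp_rot: [[-0.866, 0.5, 0.0], [0.5, 0.866, 0.0], [-0.0, 0.0, -1.0]]
force: [0.0, -0.1, -0.8]
width: 0.646
finger_force: 47.8
```

Call:
step_arm(motion=[-0.3,-0.36,0,-0.66,-0.3,-0.36,0,-0.66,-0.3,-0.36,0,-0.66,-0.3,-0.36,0,-0.66,-0.3,-0.36,0,-0.66,-0.3,-0.36,0,-0.66,-0.3,-0.36,0,-0.66,-0.3,-0.36,0,-0.66])

```text
clock: 13.35
eef_pos: [512.2, 58.0, 246.0]
tcp_rot: [[-0.988, 0.153, -0.001], [0.153, 0.988, 0.0], [0.001, 0.0, -1.0]]
force: [-0.2, -0.8, -0.3]
width: 0.65
finger_force: 47.8
```

Call:
step_arm(motion=[-0.21,-0.355,0,0,-0.21,-0.355,0,0,-0.21,-0.355,0,0,-0.21,-0.355,0,0,-0.21,-0.355,0,0,-0.21,-0.355,0,0,0,0,0,0,0,0,0,0])

```text
clock: 14.35
eef_pos: [567.1, -79.0, 246.1]
tcp_rot: [[-0.988, 0.155, -0.001], [0.155, 0.988, 0.001], [0.001, 0.001, -1.0]]
force: [1.1, 0.2, -0.7]
width: 0.648
finger_force: 47.8
```

Run:
```python
from h import *
print(get_state()["eef_pos"])
o=np.zeros((400,800,3),np.uint8)
f,K,T=cam("wrist"); np.savez("w5.npz",f=f,K=K,T=T)
g,K2,T2=cam("scene"); np.savez("s5.npz",f=g,K=K2,T=T2)
u,v=proj(K2,T2,(568,-80,170)).astype(int);print(u,v)
o[:,:400]=f[:,120:520];o[:,400:]=cv2.resize(g[v-50:v+50,u-50:u+50],(400,400),interpolation=cv2.INTER_CUBIC)
cv2.imwrite("pics/w5.png",o[:,:,::-1])
```

```text
[567.12183463 -78.97037882 246.07273145]
271 156
```

View pics/w5.png

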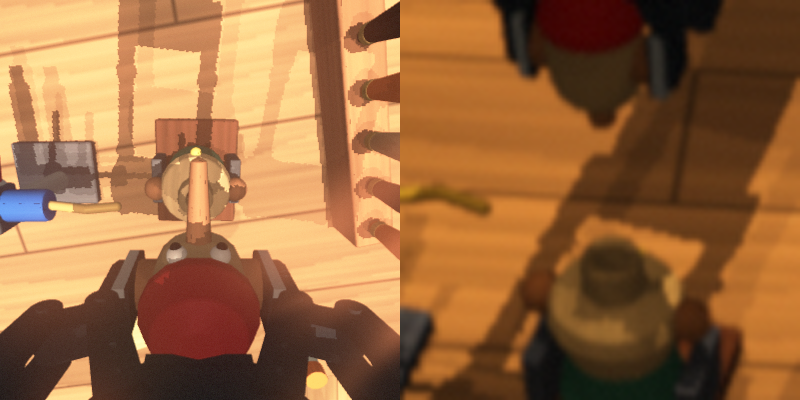

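The wrist view shows the nose (tip (319,162) full-image) centred in the tool and parallel to the torso board edges. The scene crop shows the dowel end at (601,125) above the neck collar at (612,250). Now I triangulate the neck and check the dowel.

Run:
```python
from h import *
d=np.load("scene0.npz");f,K,T=d["f"],d["K"],d["T"]
g=cv2.cvtColor(f,cv2.COLOR_RGB2GRAY)
e=cv2.resize(f[155:195,250:300],None,fx=8,fy=8,interpolation=cv2.INTER_CUBIC)
s5=np.load("s5.npz");e5=cv2.resize(s5["f"][120:160,250:300],None,fx=8,fy=8,interpolation=cv2.INTER_CUBIC)
t=np.load("top0.npz");e2=cv2.resize(t["f"][200:230,350:382],None,fx=8,fy=8,interpolation=cv2.INTER_CUBIC)
o=np.zeros((570,800,3),np.uint8);o[:320,:400]=e;o[:320,400:]=e5;o[325:565,:256]=e2;cv2.imwrite("pics/n.png",o[:,:,::-1])
print("expected neck px",proj(K,T,(568.3,-80.4,132)),"top",proj(t["K"],t["T"],(568.3,-80.4,132)),"expected dowel px",proj(K,T,(567.1,-79,224.7)))
```

```text
expected neck px [273.04682041 169.57839842] top [365.44449229 214.27392727] expected dowel px [270.2339065 135.0860547]
```

View pics/n.png

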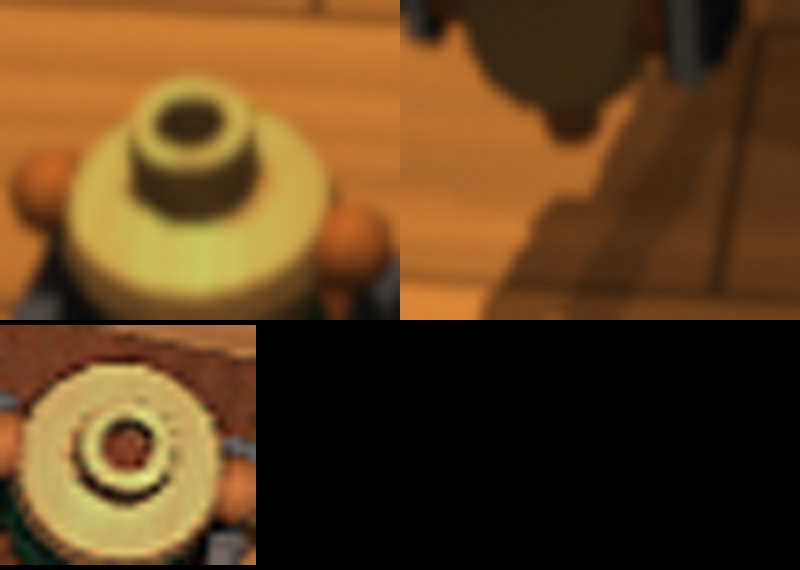

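Call:
step_arm(motion=[-0.025,-0.03,0,0,0,0,0.25,0,0,0,0.25,0,0,0,0.25,0,0,0,0.25,0,0,0,0.2,0,0,0,0.13,0,0,0,0,0])

```text
clock: 15.45
eef_pos: [568.3, -81.1, 165.9]
tcp_rot: [[-0.988, 0.155, -0.001], [0.155, 0.988, 0.0], [0.001, 0.0, -1.0]]
force: [0.3, 0.6, -0.2]
width: 0.653
finger_force: 47.8
```

Run:
```python
from h import *
p=get_state()["eef_pos"];print(p)
f,K,T=cam("scene")
print("exp dowel",proj(K,T,p-[0,0,21.4]),"neck",proj(K,T,(568.3,-80.4,132)))
w,Kw,Tw=cam("wrist")
o=np.zeros((400,800,3),np.uint8);o[:,:500]=cv2.resize(f[145:195,245:307],(500,400),interpolation=cv2.INTER_CUBIC);o[:,500:]=w[:,170:470];cv2.imwrite("pics/f.png",o[:,:,::-1])
```

```text
[568.29517386 -81.11162181 165.89149862]
exp dowel [272.23690343 165.26850582] neck [273.04682041 169.57839842]
```

View pics/f.png

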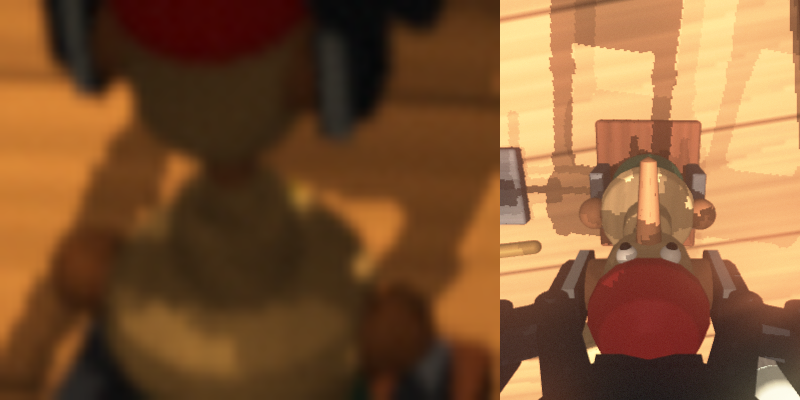

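The dowel (x≈232) is centred over the collar (x≈230) with a visible gap, the nose lines up with the torso front, and the force is near zero. Hand in.

```bash
python3 -c "
from h import *
print(bot.job_done(), get_state()['eef_pos'])"
```

```text
the job is handed in; nothing more can be done
the job is handed in; nothing more can be done
```

I squeezed the trigger for over a second and let it go. The red-capped head is now held still, by measurement about 12 mm above the neck hole with its nose to the button side; the job is handed in, but no verdict was returned.

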